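# Put a tray of lacquered drawer knobs into the drying cabinet

## Robot

A 7-joint arm with a two-finger parallel gripper is mounted at the origin on the work surface. World frame = base frame: x ahead of the robot, y to its left, z up, the work surface at z = 0. Lengths are in m, angles in rad, forces in N, time in s.
With the tool pointing down it reaches from about 0.4 to 0.875 m from the base axis. Payload 19.3 kg.
Tool frame: the origin (TCP) lies between the finger pads; the fingertips stand 17 mm ahead of it and the grasp point (between the pads) lies 2 mm behind it; z points along the fingers, y is the line along which they close (so a half turn about z gives the same grasp; the last joint's range is limited). The gripper opens to 85 mm and grips with 20 to 120 N. Pads are 22 mm wide; open, the fingers measure 114 mm over their backs; the gripper's body (76 mm by 85 mm) begins 54 mm behind the grasp point. The pads swing forward as they close: fully open they stand 13 mm farther back than shut.
Start: joints at [1.236, 0.521, -0.036, 1.599, 0.021, 1.021, -0.113], TCP at [0.164, -0.603, 0.248] pointing down, gripper open.
Joint ranges: [-2.91, 2.91], [-0.3, 2.13], [-1.5, 1.42], [0.17, 2.43], [-1.26, 4.41], [0.16, 1.93], [-2.52, 2.52]. Speed limits (rad/s): [1.89, 1.89, 2.39, 2.39, 3.01, 3.01, 3.01].

## Interface

Orientations are given as a 3x3 rotation matrix whose columns are the frame's x, y, z axes.
In Python, from cell import bot, optics, order gives the robot as it stands.
- The arm moves only by the tool send_rows, never from a script. Its argument "increments" is a list of rows, each an object with "offset": the shift along the tool's x, y, z each as a share of 150 mm, from -1 to 1, a list of three; "roll": the turn about the tool's z as a share of 180 degrees, from -1 to 1; "grip": the closure, from -1 (fully open) to 1 (shut). In form: [{"offset": [x, y, z], "roll": roll, "grip": grip}, ...]. A call has 1 to 20 rows; each row is the pose to reach, as a shift and turn from the pose commanded when the call began, along the tool's axes at that moment, turning the shorter way round; what a row does not reach only later rows make up. A row lasts 1/10 s, in which the tool goes at most 50 mm and 8.59 degrees, less where a joint would pass 70% of its speed; a pose out of reach is approached as far as the arm can. A call with a number of a shift or a turn outside -1 to 1 is refused whole. A call with a gripper value outside its range is refused whole. The fingers move at their own pace and stop on an object; the grip force is fixed at half the most. Time passes only in rows, so rows that repeat a pose let the fingers close. It gives the time, the measured TCP pose, the force, the opening and the grip force at its end, in the units of the state.
- bot.sense(): the state, without advancing time (a new reading comes with each control period).
- optics.grab_frame(name): name is "side" or "top" or "wrist"; returns a dict with "color" (384x512x3 uint8, blue, green, red), "mtx" (3x3 intrinsics, pixels), "R" (3x3) and "t" (3): a world point X has camera coordinates R X + t. Camera axes: x right, y down, z forward; pixel columns grow to the right and rows downward; lengths in m; the calibration is good to about 2 mm. A picture is of the moment at which its call begins. There is no depth.
- order.sign_off(): hands the job in; it is judged then, once.
The state is a dict: "time": time; "joint_pos": joint angles; "dq": joint speeds; "tau": joint torques, N m; "tcp_pos": TCP position; "orientation": TCP orientation; "wrist_force": force on the tool from outside, world axes, zero at the start; "ft_torque": the same for the moment, N m; "width": finger opening in m; "grasp_force": force on a finger pad.
Only numpy, scipy, OpenCV 4.12 (cv2) and the standard library are available. Lean on these libraries where they do the work, as an engineer would, in place of code of your own. Each camera call takes 0.05 s, during which the arm holds its last target. There are 200 camera calls.

## Task

Put the tray of freshly lacquered knobs into the free upper slot of the drying cabinet, all the way home so that its front plate closes the slot, and set the sliding vent on the cabinet's roof to the green mark. The lacquer is wet: keep the knobs standing in the tray and let neither the robot nor the cabinet touch them. Leave the lower tray shut and everything else where it is.

Things in the scene. Friction and masses are not known exactly. Their poses are not given: they have to be found in the camera images.
- tray: Aluminium drying tray with blue front plate, level on the bench, four wet knobs in it; 0.19-0.29 kg empty. Sizes in mm. Origin: centre of pan underside; x from front to rear (rear enters the slot first), y across, z up. Pan 180 deep (x -90 to 90), 220 wide, rim 24 high, perforated sheet top at z 16. Front plate x -95 to -90, 260 wide, z 1 to 66.
- tray_handle (a point): Centre of the tray's handle, 135 mm in front of and 46 mm above the tray's origin; tray axes. Flat upright steel bar 12 mm thick (x), 26 high, 110 long (y), on stand-offs at y +-50; 34 mm clear gap between bar and front plate. Gripped firmly across its thickness from above, it carries the tray nearly level.
- dryer: Grey drying cabinet, fixed on the bench, 300 mm deep (x), 280 wide (y), roof top at z 196 mm. Origin: centre of its footprint. x from front to rear: the front, at x = -150 mm with two tray slots one above the other, looks to the robot's right (world -y), turned up to 0.2 rad. The lower slot holds a closed tray with an equal handle; the upper slot is free.
- slot_mouth (a point): Middle of the upper slot's mouth, in the cabinet's front plane at the height of the runner tops (122 mm above the bench); axes as the cabinet's. The slot is 230 mm wide between the side walls, has an 18 mm wide runner along each wall, is 62 mm high from runner tops to roof underside and 210 mm deep.
- tray_home (a point): Point on the cabinet where the tray's origin lies when the tray is fully home in the upper slot (90 mm behind slot_mouth, at runner-top height): the front plate then closes the slot, lying against the cabinet's front. Axes as the cabinet's; the tray's axes are then parallel to them.
- vent (a joint): Sliding vent shutter on the cabinet's roof, in m: 0 shut, 0.08 fully open, sliding along the cabinet's +y; green mark at 0.060. Moves with about 1.5 N and stays where it is left.
- vent_grip (a point): Point to grip on the shutter's black grip block (16 mm along the cabinet's y, 30 mm along its x, its top 31 mm above the roof); this point is on the block's centre, 22 mm above the roof and moves with it. A red pointer line on the shutter runs from the block toward the scale. Shutter and guide rails beside the block stand at most 8 mm above the roof.
- vent_mark (a point): Point on the roof at the green scale mark, the longest of five marks in front of the vent (the other four are black). Along the cabinet's y it lies where vent_grip must end.
- lower_tray (a joint): Slide of the tray in the lower slot, in m: 0 closed, grows as it is pulled out; starts and stays at 0.
- knob1: Freshly lacquered black drawer knob, 25 g, 32 mm across, 38 mm high in all; its 12 mm long, 6 mm thick screw stands in a 9 mm square hole of the tray so that its top is 42 mm above the tray's underside. Origin: lower tip of the screw; z up.
- knob2: Freshly lacquered black drawer knob, 25 g, 32 mm across, 38 mm high in all; its 12 mm long, 6 mm thick screw stands in a 9 mm square hole of the tray so that its top is 42 mm above the tray's underside. Origin: lower tip of the screw; z up.
- knob3: Freshly lacquered black drawer knob, 25 g, 32 mm across, 38 mm high in all; its 12 mm long, 6 mm thick screw stands in a 9 mm square hole of the tray so that its top is 42 mm above the tray's underside. Origin: lower tip of the screw; z up.
- knob4: Freshly lacquered black drawer knob, 25 g, 32 mm across, 38 mm high in all; its 12 mm long, 6 mm thick screw stands in a 9 mm square hole of the tray so that its top is 42 mm above the tray's underside. Origin: lower tip of the screw; z up.
- wax_tin: Bystander: low round tin, 68 mm across, 28 mm high, standing on the cabinet's roof near a rear corner; origin at the centre of its underside.
- lacquer: Bystander: amber glass bottle, 62 mm across, 140 mm high, standing on the bench; origin at the centre of its underside.
- thinner: Bystander: metal can with a white label, 72 mm across, 110 mm high, standing on the bench; origin at the centre of its underside.
- brush: Bystander: flat paint brush, 200 mm long, lying on the bench; origin at its underside, length along its x.
- tack_hammer: Bystander: small hammer, 250 mm long, lying on the bench; origin at its underside, length along its x.
- sanding_block: Bystander: cork sanding block, 112 x 66 x 36 mm, lying on the bench; origin at the centre of its underside.

How it is judged:
At the end, for the whole second after the job is handed in: Tray at rest on the upper runners, within 5 mm of home in depth, 8 mm across, 4 mm in height, square within 0.05 rad, level within 0.04; knobs in their holes (tilt under 0.35 rad, height within 4 mm); vent at 60 mm within 6; lower tray shut within 10 mm; bystanders moved under 30 mm (x of tray in the frame of tray_home between -0.005 and 0.005 m and y of tray in the frame of tray_home between -0.008 and 0.008 m and z of tray in the frame of tray_home between -0.004 and 0.004 m and angle between the x axis of tray and the x axis of dryer, either way round below 0.05 rad and angle between tray's own z axis and vertical below 0.04 rad and linear speed of tray below 0.01 m/s and angle between each of knob1, knob2, knob3, knob4's own z axis and vertical below 0.35 rad and z of knob1 in the frame of tray between 0 and 0.008 m and z of knob2 in the frame of tray between 0 and 0.008 m and z of knob3 in the frame of tray between 0 and 0.008 m and z of knob4 in the frame of tray between 0 and 0.008 m and value of joint vent between 0.054 and 0.066 m and value of joint lower_tray below 0.01 m and distance of each of lacquer, thinner, brush, tack_hammer, sanding_block, wax_tin from where it was at the start of the episode below 0.03 m); the robot touches nothing.
It fails at once if a wet knob is touched by the robot or by the cabinet (contact force between any of knob1, knob2, knob3, knob4 and the fingers above 0.3 N or contact force between any of knob1, knob2, knob3, knob4 and the arm above 0.3 N or contact force between any of knob1, knob2, knob3, knob4 and dryer above 0.3 N).
It fails at once if a knob tips over (angle between any of knob1, knob2, knob3, knob4's own z axis and vertical above 0.6 rad).
It fails at once if a bystander is pushed more than 30 mm from its place (distance of any of wax_tin, lacquer, thinner, brush, tack_hammer, sanding_block from where it was at the start of the episode above 0.03 m).
It fails at once if the lower tray is pulled out more than 20 mm (value of joint lower_tray above 0.02 m).
It also fails if it takes over 64 s, if anything falls off the work surface, if the arm or the gripper's body presses on something with over 40 N, if the wrist force passes 120 N, or if a joint passes its speed limit or range.

## Working session

There is one attempt and no reset: what is moved stays moved. The work goes in short steps, Python scripts to look and compute and a tool call to move; the robot and the scene stay as the last step left them, time stands still between calls to the robot, and variables do not carry over. Pictures are saved under pics/ and viewed, at most 11 in all, crops included, and the job is handed in when it is done.

Besides the shell and the picture viewer there is one more tool, called after ">>>" as name([rows], argument=value, ...), one row to a line, values as JSON. send_rows: Moves the arm, as the interface text tells. Shift numbers are shares of 150 mm and turn numbers shares of 180 degrees, none past 1 either way. Its arguments: {"type":"object","properties":{"increments":{"type":"array","items":{"type":"object","properties":{"offset":{"type":"array","items":{"type":"number","minimum":-1,"maximum":1}},"roll":{"type":"number","minimum":-1,"maximum":1},"grip":{"type":"number"}}}}},"required":["increments"]}

```bash
mkdir -p pics; ls
python3 - <<'E'
from cell import bot, optics
import cv2,pickle
s=bot.sense();print(s['time'],s['tcp_pos'],s['orientation'],s['width'])
d={}
for n in('top','side'):
    f=optics.grab_frame(n);d[n]=f;cv2.imwrite(f'pics/{n}0.png',f['color']);print(n,f['R'],f['t'],f['mtx'])
pickle.dump(d,open('f0.pkl','wb'))
E
```

```text
pics
0.0 [ 0.16341289 -0.60292193  0.24771878] [[ 9.65165717e-01  2.61639012e-01 -4.06830157e-04]
 [ 2.61639304e-01 -9.65165124e-01  1.07566015e-03]
 [-1.11223622e-04 -1.14463305e-03 -9.99999339e-01]] 0.08512884012829924
top [[-0.02691153 -0.99954356 -0.01372706]
 [-0.99638783  0.02792792 -0.08019551]
 [ 0.08054228  0.01151929 -0.99668463]] [-0.05862583  0.5860456   1.47392145] [[448.53767897   0.         249.27722693]
 [  0.         448.53767897 187.94921399]
 [  0.           0.           1.        ]]
side [[ 0.98691248 -0.16107097 -0.00774012]
 [-0.12970322 -0.76436515 -0.63160351]
 [ 0.09581671  0.6243413  -0.77525293]] [-0.59177826  0.11918925  1.17576511] [[355.11512832   0.         249.77479852]
 [  0.         355.11512832 192.75798072]
 [  0.           0.           1.        ]]
```

View pics/top0.png

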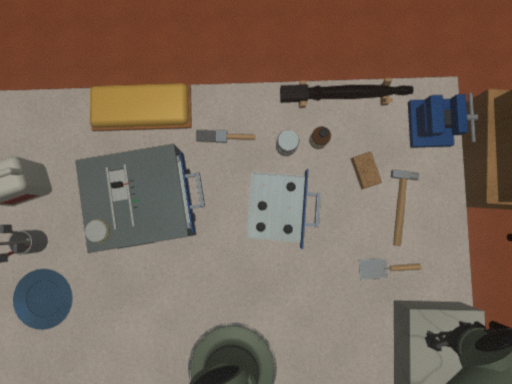

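View pics/side0.png

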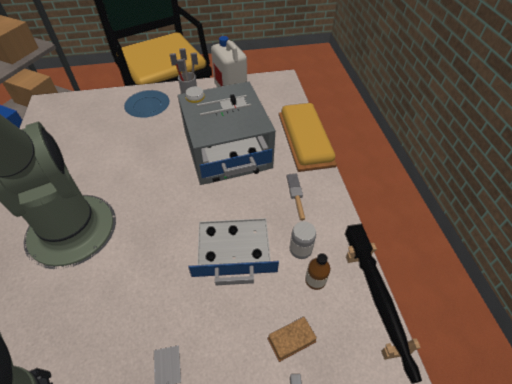

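```bash
cat > h.py <<'E'
import numpy as np,cv2,pickle
def ray(f,uv,z):
    uv=np.atleast_2d(np.array(uv,float));K=np.array(f['mtx']);R=np.array(f['R']);t=np.array(f['t'])
    d=np.c_[uv,np.ones(len(uv))]@np.linalg.inv(K).T@R
    c=-R.T@t
    return c+d*((z-c[2])/d[:,2])[:,None]
def proj(f,X):
    p=np.atleast_2d(X)@np.array(f['R']).T+np.array(f['t']);p=p@np.array(f['mtx']).T
    return p[:,:2]/p[:,2:]
E
python3 - <<'E'
from h import *
d=pickle.load(open('f0.pkl','rb'));f=d['top'];im=f['color']
hsv=cv2.cvtColor(im,cv2.COLOR_BGR2HSV)
for p in [(120,230),(255,200),(305,205),(317,210),(116,185),(146,190),(186,190),(200,190),(290,235)]:print(p,hsv[p[1],p[0]],im[p[1],p[0]])
a=cv2.resize(im[135:260,65:215],None,fx=4,fy=4,interpolation=cv2.INTER_CUBIC)
b=cv2.resize(im[160:260,235:335],None,fx=6,fy=6,interpolation=cv2.INTER_CUBIC)
cv2.imwrite('pics/c1.png',a);cv2.imwrite('pics/c2.png',b)
E
```

```text
(120, 230) [80 17 92] [90 92 86]
(255, 200) [ 77  15 157] [153 157 148]
(305, 205) [110  74 113] [113  91  80]
(317, 210) [108  19 135] [135 129 125]
(116, 185) [50 19 41] [38 41 39]
(146, 190) [77 19 94] [91 94 87]
(186, 190) [110 131 111] [111  73  54]
(200, 190) [108  19 136] [136 130 126]
(290, 235) [ 72  16 156] [150 156 146]
```

View pics/c1.png

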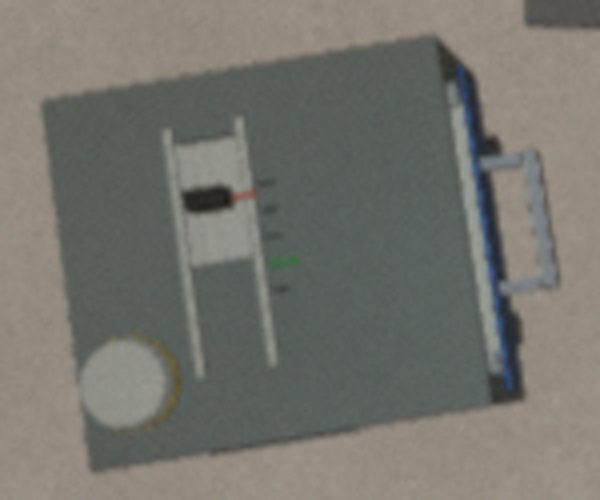

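View pics/c2.png

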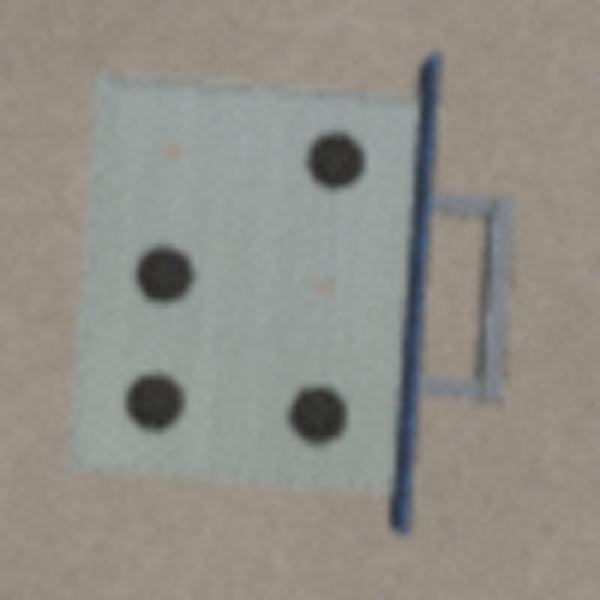

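Run:
```python
from h import *
np.set_printoptions(precision=4,suppress=True)
d=pickle.load(open('f0.pkl','rb'));f=d['top'];im=f['color']
print('cam',-np.array(f['R']).T@f['t'])
c1=lambda p:(np.array(p,float)+.5)/4-.5+[65,135]
P=ray(f,c1([(43,101),(437,37),(498,402),(91,470)]),.196)
print('roof',P); print('edges',np.linalg.norm(P-np.roll(P,-1,0),axis=1))
fr=P[2]-P[1];print('centre',P.mean(0),'yaw est', [np.arctan2(*(v[1::-1])) for v in (P[1]-P[0],P[2]-P[3])],'perp',[np.arctan2(*(v[1::-1]))for v in(P[1]-P[2],P[0]-P[3])])
print('vent blk top',ray(f,c1([(208,199)]),.227),'ptr',ray(f,c1([(234,197),(256,194)]),.2),'green',ray(f,c1([(270,264),(298,261)]),.196))
print('tin',ray(f,c1([(123,384)]),.224))
hsv=cv2.cvtColor(im,cv2.COLOR_BGR2HSV)
m=cv2.inRange(hsv,(100,55,40),(125,255,200));m[:, :280]=0;m[:,335:]=0;m[:160]=0;m[260:]=0
n,l,s,c=cv2.connectedComponentsWithStats(m);i=1+s[1:,4].argmax();ys,xs=np.where(l==i);print('plate',s[i],c[i])
r=cv2.minAreaRect(np.c_[xs,ys].astype(np.float32));print(r)
c2=lambda p:(np.array(p,float)+.5)/6-.5+[235,160]
Q=ray(f,c2([(437,56),(404,530)]),.066);print('plate top ends',Q,np.linalg.norm(Q[0]-Q[1]))
Q=ray(f,c2([(100,78),(72,468)]),.024);print('pan rear corners',Q,np.linalg.norm(Q[0]-Q[1]))
Q=ray(f,c2([(505,200),(490,397)]),.059);print('bar top ends',Q,np.linalg.norm(Q[0]-Q[1]))
Q=ray(f,c2([(336,160),(165,274),(155,402),(318,415)]),.042);print('knobs',Q)
```

```text
cam [ 0.4636 -0.0919  1.5152]
roof [[0.6687 0.4394 0.196 ]
 [0.7083 0.1445 0.196 ]
 [0.4365 0.1033 0.196 ]
 [0.3949 0.4029 0.196 ]]
edges [0.2976 0.2749 0.3025 0.2763]
centre [0.5521 0.2725 0.196 ] yaw est [np.float64(-1.437350352326326), np.float64(-1.4327047556673576)] perp [np.float64(0.1503096914486091), np.float64(0.1326471831669141)]
vent blk top [[0.5889 0.3066 0.227 ]] ptr [[0.5924 0.2957 0.2   ]
 [0.5942 0.2794 0.2   ]] green [[0.5424 0.2704 0.196 ]
 [0.544  0.2496 0.196 ]]
tin [[0.4571 0.3694 0.224 ]]
plate [301 169   7  80 165] [304.0364 208.9333]
((304.101806640625, 208.47348022460938), (2.128607988357544, 79.1576156616211), 3.814074993133545)
plate top ends [[ 0.6374 -0.2656  0.066 ]
 [ 0.3835 -0.2385  0.066 ]] 0.2554231739559343
pan rear corners [[ 0.6355 -0.0827  0.024 ]
 [ 0.4198 -0.0614  0.024 ]] 0.21674643170583574
bar top ends [[ 0.5588 -0.3002  0.059 ]
 [ 0.4529 -0.288   0.059 ]] 0.10666645223552011
knobs [[ 0.5845 -0.211   0.042 ]
 [ 0.5245 -0.1154  0.042 ]
 [ 0.4549 -0.1079  0.042 ]
 [ 0.4455 -0.1965  0.042 ]]
```

>>> send_rows([
  {"offset": [0.31, -0.15, 0], "grip": 0.26},
  {"offset": [0.62, -0.31, 0], "grip": 0.26},
  {"offset": [0.91, -0.46, 0], "grip": 0.26},
  {"offset": [0.91, -0.46, 0], "grip": 0.26},
])

```text
schema error: expected keys offset, roll, grip
```

>>> send_rows([
  {"offset": [0.31, -0.15, 0], "grip": 0.26},
  {"offset": [0.62, -0.31, 0], "grip": 0.26},
  {"offset": [0.91, -0.46, 0], "grip": 0.26},
  {"offset": [0.91, -0.46, 0], "grip": 0.26},
])

```text
schema error: expected keys offset, roll, grip
```

>>> send_rows([
  {"offset": [0.31, -0.15, 0], "roll": 0.04, "grip": 0.26},
  {"offset": [0.62, -0.31, 0], "roll": 0.08, "grip": 0.26},
  {"offset": [0.91, -0.46, 0], "roll": 0.117, "grip": 0.26},
  {"offset": [0.91, -0.46, 0], "roll": 0.117, "grip": 0.26},
  {"offset": [0.91, -0.46, 0], "roll": 0.117, "grip": 0.26},
])

```text
time: 0.6
tcp_pos: [0.2784, -0.5, 0.2483]
orientation: [[0.995, -0.099, -0.0], [-0.099, -0.995, 0.0], [-0.0, -0.0, -1.0]]
wrist_force: [-0.5, 0.5, 0.2]
width: 0.0314
grasp_force: 0.0
```

```bash
cat >> h.py <<'E'
def go(pos,ang):
    """offset shares and roll that bring the TCP to pos with tool y at world angle ang"""
    from cell import bot
    s=bot.sense();R=np.array(s['orientation']);p=np.array(s['tcp_pos'])
    a=np.arctan2(R[1,1],R[0,1]);da=(ang-a+np.pi)%(2*np.pi)-np.pi
    print('t %.2f'%s['time'],'p',p.round(4),'yang %.4f'%a,'w %.4f'%s['width'],'gf %.1f'%s['grasp_force'],'F',np.round(s['wrist_force'],1),'tiltz',R[:2,2].round(4))
    print('offset',(R.T@(np.array(pos)-p)/.15).round(3),'roll %.4f'%(-da/np.pi))
E
python3 - <<'E'
from h import *
from cell import optics
go([.5056,-.2946,.044],-1.674)
f=optics.grab_frame('wrist');pickle.dump(f,open('w1.pkl','wb'));cv2.imwrite('pics/w1.png',f['color'])
f0=pickle.load(open('f0.pkl','rb'))['top']
print('can',ray(f0,[(288,136)],.11),'bottle',ray(f0,[(320,133)],.14))
E
```

```text
t 0.60 p [ 0.2784 -0.5     0.2483] yang -1.6700 w 0.0314 gf 0.0 F [-0.5  0.5  0.2] tiltz [-0.0001  0.0002]
offset [ 1.372 -1.512  1.362] roll 0.0013
can [[ 0.73886048 -0.20282846  0.11      ]] bottle [[ 0.73946106 -0.29982871  0.14      ]]
```

View pics/w1.png

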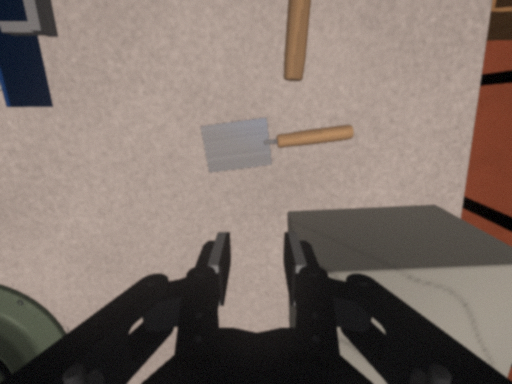

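The wrist view shows the fingers (31 mm open) at about (225..290, 260) and the tray's plate and handle entering at top left, around (25, 60). I continue toward the handle.

>>> send_rows([
  {"offset": [0.23, -0.25, 0], "roll": 0, "grip": 0.26},
  {"offset": [0.46, -0.5, 0], "roll": 0, "grip": 0.26},
  {"offset": [0.69, -0.756, 0], "roll": 0, "grip": 0.26},
  {"offset": [0.69, -0.756, 0], "roll": 0, "grip": 0.26},
])

```text
time: 1.05
tcp_pos: [0.3955, -0.3954, 0.2481]
orientation: [[0.995, -0.096, 0.002], [-0.096, -0.995, 0.002], [0.001, -0.002, -1.0]]
wrist_force: [-0.4, 0.0, 0.7]
width: 0.0318
grasp_force: 0.0
```

>>> send_rows([
  {"offset": [0.23, -0.25, 0], "roll": 0, "grip": 0.26},
  {"offset": [0.46, -0.5, 0.2], "roll": 0, "grip": 0.26},
  {"offset": [0.69, -0.756, 0.4], "roll": 0, "grip": 0.26},
  {"offset": [0.69, -0.756, 0.6], "roll": 0, "grip": 0.26},
  {"offset": [0.69, -0.756, 0.6], "roll": 0, "grip": 0.26},
  {"offset": [0.69, -0.756, 0.6], "roll": 0, "grip": 0.26},
])

```text
time: 1.65
tcp_pos: [0.5053, -0.2982, 0.1579]
orientation: [[0.995, -0.104, -0.002], [-0.104, -0.995, 0.0], [-0.002, 0.0, -1.0]]
wrist_force: [0.1, 0.1, 1.4]
width: 0.0315
grasp_force: 0.0
```

Run:
```python
from h import *
from cell import optics
go([.5056,-.2946,.044],-1.674)
f=optics.grab_frame('wrist');pickle.dump(f,open('w2.pkl','wb'));im=f['color'].copy()
T=np.array([.5195,-.1603,0]);x=np.array([.1028,.9947,0]);y=np.array([-.9947,.1028,0]);z=np.array([0,0,1])
for a,b,c in[(-.135,.055,.059),(-.135,-.055,.059),(-.095,.13,.066),(-.095,-.13,.066)]:
    u=proj(f,T+a*x+b*y+c*z)[0];print(u);cv2.circle(im,tuple(int(round(k)) for k in u),3,(0,0,255),1)
cv2.imwrite('pics/w2.png',im)
```

```text
t 1.65 p [ 0.5053 -0.2982  0.1579] yang -1.6746 w 0.0315 gf 0.0 F [0.1 0.1 1.4] tiltz [-0.0018  0.    ]
offset [ 0.001 -0.024  0.759] roll -0.0002
[251.42582287 254.51801641]
[250.47767091 136.50714715]
[212.15673958 323.75077922]
[193.06304752  30.28578997]
```

View pics/w2.png

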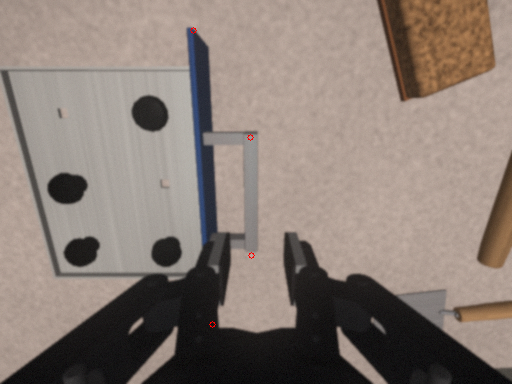

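The overlay fits: bar at column 251, rows 133–248; the predicted ends sit within 4 px, and the plate corner is exact at (193, 30). I descend and grip.

>>> send_rows([
  {"offset": [0.01, -0.02, 0.15], "roll": 0, "grip": 0.26},
  {"offset": [0.01, -0.024, 0.3], "roll": 0, "grip": 0.26},
  {"offset": [0.01, -0.024, 0.4], "roll": 0, "grip": 0.26},
  {"offset": [0.01, -0.024, 0.5], "roll": 0, "grip": 0.26},
  {"offset": [0.01, -0.024, 0.58], "roll": 0, "grip": 0.26},
  {"offset": [0.01, -0.024, 0.66], "roll": 0, "grip": 0.26},
  {"offset": [0.01, -0.024, 0.72], "roll": 0, "grip": 0.26},
  {"offset": [0.01, -0.024, 0.76], "roll": 0, "grip": 0.26},
  {"offset": [0.01, -0.024, 0.76], "roll": 0, "grip": 0.26},
])

```text
time: 2.6
tcp_pos: [0.508, -0.293, 0.0436]
orientation: [[0.995, -0.103, -0.001], [-0.103, -0.995, 0.0], [-0.001, -0.0, -1.0]]
wrist_force: [0.4, 0.9, 0.0]
width: 0.0315
grasp_force: 0.0
```

Run:
```python
from h import *
go([.5056,-.2946,.044],-1.674)
```

```text
t 2.60 p [ 0.508  -0.293   0.0436] yang -1.6735 w 0.0315 gf 0.0 F [0.4 0.9 0. ] tiltz [-0.0008  0.0004]
offset [-0.015  0.013 -0.003] roll 0.0002
```

>>> send_rows([
  {"offset": [0, 0.01, 0], "roll": 0, "grip": 0.35},
  {"offset": [0, 0.01, 0], "roll": 0, "grip": 0.45},
  {"offset": [0, 0.01, 0], "roll": 0, "grip": 0.52},
  {"offset": [0, 0.01, 0], "roll": 0, "grip": 0.6},
  {"offset": [0, 0.01, 0], "roll": 0, "grip": 0.66},
  {"offset": [0, 0.01, 0], "roll": 0, "grip": 0.7},
  {"offset": [0, 0.01, 0], "roll": 0, "grip": 0.75},
  {"offset": [0, 0.01, 0], "roll": 0, "grip": 1},
  {"offset": [0, 0.01, 0], "roll": 0, "grip": 1},
  {"offset": [0, 0.01, 0], "roll": 0, "grip": 1},
  {"offset": [0, 0.01, 0], "roll": 0, "grip": 1},
])

```text
time: 3.7
tcp_pos: [0.5082, -0.2945, 0.0444]
orientation: [[0.995, -0.103, 0.0], [-0.103, -0.995, 0.0], [0.0, -0.0, -1.0]]
wrist_force: [0.3, 2.9, 5.7]
width: 0.011
grasp_force: 58.6
```

>>> send_rows([
  {"offset": [0, 0, -0.01], "roll": 0, "grip": 1},
  {"offset": [0, 0, -0.03], "roll": 0, "grip": 1},
  {"offset": [0, 0, -0.06], "roll": 0, "grip": 1},
  {"offset": [0, 0, -0.1], "roll": 0, "grip": 1},
  {"offset": [0, 0, -0.15], "roll": 0, "grip": 1},
  {"offset": [0, 0, -0.22], "roll": 0, "grip": 1},
  {"offset": [0, 0, -0.3], "roll": 0, "grip": 1},
  {"offset": [0, 0, -0.38], "roll": 0, "grip": 1},
  {"offset": [0, 0, -0.46], "roll": 0, "grip": 1},
  {"offset": [0, 0, -0.54], "roll": 0, "grip": 1},
  {"offset": [0, 0, -0.62], "roll": 0, "grip": 1},
  {"offset": [0, 0, -0.7], "roll": 0, "grip": 1},
  {"offset": [0, 0, -0.78], "roll": 0, "grip": 1},
  {"offset": [0, 0, -0.86], "roll": 0, "grip": 1},
  {"offset": [0, 0, -0.92], "roll": 0, "grip": 1},
  {"offset": [0, 0, -0.97], "roll": 0, "grip": 1},
  {"offset": [0, 0, -0.99], "roll": 0, "grip": 1},
  {"offset": [0, 0, -1], "roll": 0, "grip": 1},
  {"offset": [0, 0, -1], "roll": 0, "grip": 1},
])

```text
time: 5.6
tcp_pos: [0.508, -0.2946, 0.1941]
orientation: [[0.995, -0.103, -0.0], [-0.103, -0.995, 0.0], [-0.0, -0.0, -1.0]]
wrist_force: [0.1, 0.7, -3.9]
width: 0.0107
grasp_force: 58.4
```

Run:
```python
from h import *
from cell import optics
go([.6096,-.1386,.190],-1.674+.242)
w=optics.grab_frame('wrist');s=optics.grab_frame('side')
pickle.dump((w,s),open('w3.pkl','wb'))
a=cv2.resize(s['color'][60:300,150:320],None,fx=1.6,fy=1.6)
cv2.imwrite('pics/w3.png',np.hstack([w['color'],a]))
```

```text
t 5.60 p [ 0.508  -0.2946  0.1941] yang -1.6736 w 0.0107 gf 58.4 F [ 0.1  0.7 -3.9] tiltz [-0.0003  0.0002]
offset [ 0.567 -1.104  0.027] roll -0.0769
```

View pics/w3.png

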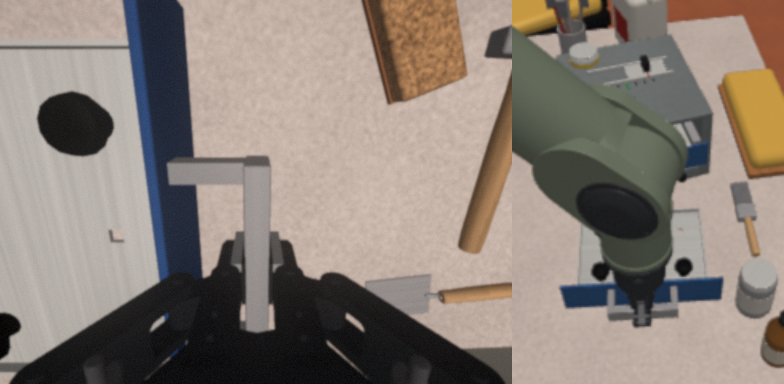

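Tray is lifted and held: the bar lies between the fingers at column 257, the pan's side rims at rows ~45 and ~365 (column ~30). I measure the tray's offset in the gripper from these rims.

Run:
```python
from h import *
np.set_printoptions(precision=4,suppress=True)
w,s=pickle.load(open('w3.pkl','rb'));g=cv2.cvtColor(w['color'],cv2.COLOR_BGR2GRAY)
print('col30 top',g[36:56,28:34].mean(1).astype(int)); print('bot',g[345:384,28:34].mean(1).astype(int))
p=np.array([.508,-.2946]);y=np.array([-.9947,.1028]);x=np.array([.1028,.9947])
for nm,uv,z in[('bar end',(258,157),.059),('rim-',(31,41),.024),('rim+',(31,372),.024),('plate face',(150,100),.066)]:
    X=ray(w,[uv],.1941-.0444+z)[0];d=X[:2]-p;print(nm,X,'x',d@x,'y',d@y)
# plate edge top lines for yaw: blue mask right edge
hsv=cv2.cvtColor(w['color'],cv2.COLOR_BGR2HSV);m=cv2.inRange(hsv,(100,90,30),(125,255,255))
r=np.arange(5,245,5);e=np.array([np.where(m[k,:230])[0][[0,-1]] if m[k,:230].any() else [-1,-1] for k in r]);print(np.c_[r,e][::6])
```

```text
col30 top [172 172 173 175 175 177 177 176 169 146 112  88 104 140 165 172 175 174
 173 174]
bot [171 170 170 171 170 170 170 169 170 169 171 171 170 170 165 157 131  93
  53  31  22  20  18  18  17  18  19  18  16  19  17  18  17  18  21  26
  27  26  27]
bar end [ 0.5661 -0.3024  0.2087] x -0.0018317164285663072 y -0.058589771390710255
rim- [ 0.627  -0.199   0.1737] x 0.10730268892728102 y -0.10852346454617766
rim+ [ 0.4206 -0.1225  0.1737] x 0.1622048845888425 y 0.10460192404209676
plate face [ 0.5922 -0.2655  0.2157] x 0.03757513061838472 y -0.08076831935088796
[[  5 125 176]
 [ 35 129 176]
 [ 65 132 183]
 [ 95 136 186]
 [125 140 185]
 [155 144 187]
 [185 148 167]
 [215 152 195]]
```

Run:
```python
from h import *
np.set_printoptions(precision=4,suppress=True)
w2=pickle.load(open('w2.pkl','rb'));w,s=pickle.load(open('w3.pkl','rb'))
print('cam axis w3',np.array(w['R']),'pos',-np.array(w['R']).T@w['t'])
y=np.array([-.9947,.1028]);x=np.array([.1028,.9947])
def loc(f,p,uv,z):
    X=ray(f,uv,z)[:,:2]-p;return np.c_[X@x,X@y]
T0=np.array([.5195,-.1603])
print('w2 rel origin est: bar ends',loc(w2,T0,[(251,132),(251,250)],.059),'rear rim corners',loc(w2,T0,[(3,70),(58,274)],.024),'plate',loc(w2,T0,[(189,28),(193,27)],.066),'front rim corner',loc(w2,T0,[(191,70)],.024))
p=np.array([.508,-.2946])
print('w3 rel tcp: plate top left edge',loc(w,p,[(125,5),(136,95),(152,215)],.2157),'rim',loc(w,p,[(5,44.5),(31,44.5),(125,44.5)],.1737),'bar end',loc(w,p,[(258,157)],.2087))
g=cv2.cvtColor(w['color'],cv2.COLOR_BGR2GRAY)
for c in(3,60,110):print(c,38+np.argmin(g[38:56,c:c+4].mean(1)))
# knobs in w2
```

```text
cam axis w3 [[-0.1028 -0.9947  0.001 ]
 [-0.9468  0.0981  0.3064]
 [-0.3049  0.0305 -0.9519]] pos [ 0.586  -0.3038  0.3191]
w2 rel origin est: bar ends [[-0.1355 -0.0586]
 [-0.1346  0.0502]] rear rim corners [[ 0.0836 -0.1093]
 [ 0.0831  0.1004]] plate [[-0.0922 -0.1314]
 [-0.0951 -0.132 ]] front rim corner [[-0.0822 -0.1091]]
w3 rel tcp: plate top left edge [[ 0.0422 -0.1104]
 [ 0.0424 -0.0825]
 [ 0.0423 -0.0356]] rim [[ 0.1202 -0.107 ]
 [ 0.1077 -0.107 ]
 [ 0.0623 -0.107 ]] bar end [[-0.0018 -0.0586]]
3 47
60 47
110 47
```

>>> send_rows([
  {"offset": [0.01, -0.02, 0], "roll": -0.001, "grip": 1},
  {"offset": [0.03, -0.05, 0], "roll": -0.004, "grip": 1},
  {"offset": [0.06, -0.11, 0], "roll": -0.01, "grip": 1},
  {"offset": [0.1, -0.2, 0], "roll": -0.02, "grip": 1},
  {"offset": [0.15, -0.29, 0], "roll": -0.03, "grip": 1},
  {"offset": [0.2, -0.38, 0], "roll": -0.04, "grip": 1},
  {"offset": [0.24, -0.47, 0], "roll": -0.05, "grip": 1},
  {"offset": [0.29, -0.56, 0], "roll": -0.06, "grip": 1},
  {"offset": [0.34, -0.65, 0], "roll": -0.067, "grip": 1},
  {"offset": [0.38, -0.74, 0], "roll": -0.072, "grip": 1},
  {"offset": [0.43, -0.83, 0], "roll": -0.077, "grip": 1},
  {"offset": [0.47, -0.9, 0], "roll": -0.077, "grip": 1},
  {"offset": [0.5, -0.96, 0], "roll": -0.077, "grip": 1},
  {"offset": [0.51, -0.99, 0], "roll": -0.077, "grip": 1},
  {"offset": [0.51, -0.99, 0], "roll": -0.077, "grip": 1},
  {"offset": [0.51, -0.99, 0], "roll": -0.077, "grip": 1},
])

```text
time: 7.3
tcp_pos: [0.5992, -0.1553, 0.1943]
orientation: [[0.99, 0.138, -0.0], [0.138, -0.99, -0.0], [-0.0, 0.0, -1.0]]
wrist_force: [0.2, -0.4, -1.6]
width: 0.0109
grasp_force: 58.5
```

Run:
```python
from h import *
from cell import optics
go([.6096,-.1386,.176],-1.674+.242)
w=optics.grab_frame('wrist');s=optics.grab_frame('side');t=optics.grab_frame('top')
pickle.dump((w,s,t),open('w4.pkl','wb'))
a=cv2.resize(s['color'][70:270,150:310],None,fx=1.75,fy=1.75)[:300,:270]
b=cv2.resize(t['color'][130:260,70:330],None,fx=2.08,fy=2.08)[:300]
cv2.imwrite('pics/w4.png',np.vstack([np.hstack([cv2.resize(w['color'],(400,300)),np.zeros((300,400,3),np.uint8)]),np.hstack([b,a,np.zeros((b.shape[0],10,3),np.uint8)[:270]])[:, :800]]) if False else np.hstack([cv2.resize(t['color'][130:260,70:330],(780,390))]))
```

```text
t 7.30 p [ 0.5992 -0.1553  0.1943] yang -1.4323 w 0.0109 gf 58.5 F [ 0.2 -0.4 -1.6] tiltz [-0.0003 -0.0003]
offset [ 0.084 -0.101  0.122] roll -0.0001
```

View pics/w4.png

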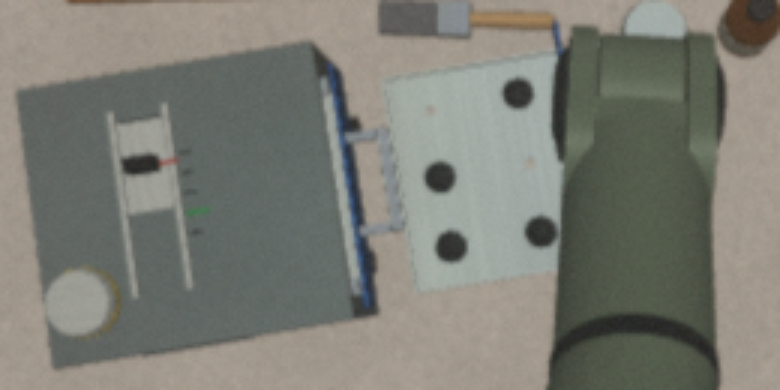

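The top view shows the tray's rear corners at (385, 80) and (417, 292) in the crop and the roof's front corners at (313, 43) and (378, 318). I fit the side edges of both in this one camera.

```bash
cat > fit.py <<'E'
from h import *
np.set_printoptions(precision=4,suppress=True)
def edge(t,a,b,z,half=3.0,along=0):
    """line through crop points a,b: strongest brightness step across it, robust line fit, as world points"""
    g=cv2.GaussianBlur(cv2.cvtColor(t['color'],cv2.COLOR_BGR2GRAY),(0,0),.7).astype(np.float32)
    a,b=[np.array(q,float)/3-.33+[70,130] for q in(a,b)];d=(b-a)/np.linalg.norm(b-a);n=np.array([-d[1],d[0]])
    o=np.arange(-half,half+.01,.1);pts=[]
    for s in np.arange(3,np.linalg.norm(b-a)-3,1):
        q=(a+s*d+o[:,None]*n).astype(np.float32)
        v=cv2.remap(g,q[:,0][None],q[:,1][None],cv2.INTER_CUBIC)[0]
        pts.append(q[np.abs(np.gradient(v)).argmax()])
    vx,vy,x0,y0=cv2.fitLine(np.array(pts,np.float32),cv2.DIST_HUBER,0,.01,.01).ravel()
    L=np.array([x0,y0]);v=np.array([vx,vy])
    return ray(t,[L+v*((a-L)@v),L+v*((b-L)@v)],z)[:,:2]
def ang(e): return np.arctan2(*(e[1]-e[0])[::-1])
E
python3 - <<'E'
from fit import *
w,s,t=pickle.load(open('w4.pkl','rb'))
zr=.1943-.0444+.024
E={'roofL':edge(t,(25,91),(308,44),.196),'roofR':edge(t,(60,367),(345,319),.196),'rear':edge(t,(18,95),(53,365),.196),'roofF':edge(t,(316,65),(350,305),.196,2),
'trayL':edge(t,(390,79),(545,56),zr),'trayR':edge(t,(420,291),(550,269),zr),'trayrear':edge(t,(386,85),(416,288),zr)}
for k,e in E.items():print(k,e.ravel(),'ang%.4f'%ang(e))
psi=np.mean([ang(E['roofL'])+np.pi/2,ang(E['roofR'])+np.pi/2]);print('psi sides',psi)
psi=.139;X=np.array([-np.sin(psi),np.cos(psi)]);Y=np.array([-np.cos(psi),-np.sin(psi)]);C=np.array([.552,.2725])
for k,e in E.items():print(k,'x',((e-C)@X),'y',((e-C)@Y))
E
```

```text
roofL [0.671  0.4321 0.7107 0.1497] ang-1.4311
roofR [0.3928 0.3958 0.4312 0.116 ] ang-1.4345
rear [0.6641 0.441  0.397  0.4046] ang-3.0062
roofF [0.6859 0.1407 0.4483 0.1072] ang-3.0015
trayL [ 0.6701  0.0704  0.6913 -0.086 ] ang-1.4364
trayR [ 0.4603  0.0449  0.4765 -0.0852] ang-1.4469
trayrear [0.6667 0.0776 0.463  0.0457] ang-2.9864
psi sides 0.13795440282224425
roofL x [ 0.1415 -0.1436] y [-0.14   -0.1402]
roofR x [ 0.1441 -0.1383] y [0.1406 0.1413]
rear x [0.1513 0.1523] y [-0.1343  0.1352]
roofF x [-0.1491 -0.1494] y [-0.1143  0.1256]
trayL x [-0.2165 -0.3743] y [-0.089  -0.0882]
trayR x [-0.2127 -0.3438] y [0.1223 0.1243]
trayrear x [-0.2089 -0.2123] y [-0.0866  0.1195]
```

Run:
```python
from fit import *
w,s,t=pickle.load(open('w4.pkl','rb'));d0=pickle.load(open('f0.pkl','rb'))['top']
psi=.138;X=np.array([-np.sin(psi),np.cos(psi)]);Y=np.array([-np.cos(psi),-np.sin(psi)]);C=np.array([.5515,.2734])
def knobs(f,x0,x1,y0,y1,z):
    g=cv2.cvtColor(f['color'],cv2.COLOR_BGR2GRAY)[y0:y1,x0:x1]
    n,l,s,c=cv2.connectedComponentsWithStats((g<95).astype(np.uint8))
    return ray(f,[c[i]+[x0,y0] for i in range(1,n) if 40<s[i,4]<130],z)[:,:2]
K=knobs(t,201,256,150,226,.1943-.0444+.036)
k=(K-C)@np.c_[X,Y];print('now cab frame',k)
K0=knobs(d0,248,300,176,241,.036);a=-.103;x=np.array([-np.sin(a),np.cos(a)]);y=np.array([-np.cos(a),-np.sin(a)])
print('start tray frame',(K0-[.5195,-.1603])@np.c_[x,y])
# rigid fit start->now gives yaw change
if len(K)==len(K0)==4:
    M,_=cv2.estimateAffinePartial2D(K0.astype(np.float32),K.astype(np.float32));print('turn',np.arctan2(M[1,0],M[0,0]),'scale',np.hypot(M[0,0],M[1,0]))
print('tcp cab',(np.array([.5992,-.1553])-C)@np.c_[X,Y])
```

```text
now cab frame [[-0.3761 -0.0338]
 [-0.3418 -0.0551]
 [-0.2521  0.0148]
 [-0.3418  0.0843]
 [-0.2515  0.0843]]
start tray frame [[-0.044  -0.0702]
 [ 0.0458 -0.0005]
 [ 0.046   0.0699]
 [-0.044   0.07  ]]
tcp cab [-0.4312  0.0117]
```

>>> send_rows([
  {"offset": [0.01, 0, 0.01], "roll": 0, "grip": 1},
  {"offset": [0.03, 0, 0.03], "roll": 0, "grip": 1},
  {"offset": [0.06, 0, 0.06], "roll": 0, "grip": 1},
  {"offset": [0.085, 0, 0.09], "roll": 0, "grip": 1},
  {"offset": [0.098, 0, 0.115], "roll": 0, "grip": 1},
  {"offset": [0.098, 0, 0.122], "roll": 0, "grip": 1},
  {"offset": [0.098, 0, 0.122], "roll": 0, "grip": 1},
  {"offset": [0.098, 0, 0.122], "roll": 0, "grip": 1},
])

```text
time: 8.25
tcp_pos: [0.614, -0.1528, 0.1761]
orientation: [[0.99, 0.139, 0.0], [0.139, -0.99, -0.0], [0.0, 0.0, -1.0]]
wrist_force: [-0.1, 0.2, -2.7]
width: 0.0109
grasp_force: 58.5
```

Run:
```python
from fit import *
from cell import optics
psi=.138;X=np.array([-np.sin(psi),np.cos(psi)]);Y=np.array([-np.cos(psi),-np.sin(psi)]);C=np.array([.5515,.2734])
go([.6096,-.1386,.176],-1.5708+psi)
s=optics.grab_frame('side');t=optics.grab_frame('top');pickle.dump((s,t),open('w5.pkl','wb'))
d0=pickle.load(open('f0.pkl','rb'))
def blobs(f,roi,thr=95,lo=40,hi=160):
    x0,x1,y0,y1=roi;g=cv2.cvtColor(f['color'],cv2.COLOR_BGR2GRAY)[y0:y1,x0:x1]
    n,l,st,c=cv2.connectedComponentsWithStats((g<thr).astype(np.uint8))
    return np.array([c[i]+[x0,y0] for i in range(1,n) if lo<st[i,4]<hi])
def tri(a,ua,b,ub):
    P=[np.array(f['mtx'])@np.c_[f['R'],f['t']] for f in(a,b)]
    h=cv2.triangulatePoints(P[0],P[1],ua.T.astype(float),ub.T.astype(float));return (h[:3]/h[3]).T
def pairs(t,s,ut,us):
    for u in ut:
        for v in us:
            X=tri(t,u[None],s,v[None])[0]
            if np.abs(proj(t,X)[0]-u).max()<1.5 and np.abs(proj(s,X)[0]-v).max()<1.5 and 0<X[2]<.25: print(X,(X[:2]-C)@np.c_[X_,Y_])
X_,Y_=X,Y
print('start');pairs(d0['top'],d0['side'],blobs(d0['top'],(248,300,176,241)),blobs(d0['side'],(195,275,215,270),70,20,200))
print('now');ut=blobs(t,(195,256,150,226));us=blobs(s,(180,300,150,260),70,20,200);print((ray(t,ut,.168)[:,:2]-C)@np.c_[X,Y]);pairs(t,s,ut,us)
```

```text
t 8.25 p [ 0.614  -0.1528  0.1761] yang -1.4318 w 0.0109 gf 58.5 F [-0.1  0.2 -2.7] tiltz [ 0. -0.]
offset [-0.016 -0.098  0.001] roll 0.0003
start
[ 0.5853 -0.2115  0.0342] [-0.4849  0.0332]
[ 0.5254 -0.1149  0.0337] [-0.381   0.0792]
[ 0.4553 -0.1074  0.0334] [-0.3639  0.1477]
[ 0.4459 -0.1969  0.0342] [-0.4513  0.1693]
now
[[-0.3766 -0.0474]
 [-0.3411 -0.07  ]
 [-0.2513 -0.0003]
 [-0.3413  0.0698]
 [-0.2513  0.0696]]
[0.5178 0.0153 0.1628] [-0.251   0.0689]
```

Tray is centred within 0.5 mm of the slot, square, with the rear only about 2 mm low, so it can go in.

>>> send_rows([
  {"offset": [0, -0.01, 0], "roll": 0, "grip": 1},
  {"offset": [0, -0.03, 0], "roll": 0, "grip": 1},
  {"offset": [0, -0.06, 0], "roll": 0, "grip": 1},
  {"offset": [0, -0.1, 0], "roll": 0, "grip": 1},
  {"offset": [0, -0.15, 0], "roll": 0, "grip": 1},
  {"offset": [0, -0.2, 0], "roll": 0, "grip": 1},
  {"offset": [0, -0.25, 0], "roll": 0, "grip": 1},
  {"offset": [0, -0.3, 0], "roll": 0, "grip": 1},
  {"offset": [0, -0.35, 0], "roll": 0, "grip": 1},
  {"offset": [0, -0.4, 0], "roll": 0, "grip": 1},
  {"offset": [0, -0.45, 0], "roll": 0, "grip": 1},
  {"offset": [0, -0.5, 0], "roll": 0, "grip": 1},
  {"offset": [0, -0.55, 0], "roll": 0, "grip": 1},
  {"offset": [0, -0.6, 0], "roll": 0, "grip": 1},
  {"offset": [0, -0.65, 0], "roll": 0, "grip": 1},
  {"offset": [0, -0.7, 0], "roll": 0, "grip": 1},
  {"offset": [0, -0.74, 0], "roll": 0, "grip": 1},
  {"offset": [0, -0.77, 0], "roll": 0, "grip": 1},
  {"offset": [0, -0.78, 0], "roll": 0, "grip": 1},
  {"offset": [0, -0.78, 0], "roll": 0, "grip": 1},
])

```text
time: 10.35
tcp_pos: [0.5978, -0.0368, 0.176]
orientation: [[0.99, 0.139, -0.0], [0.139, -0.99, -0.0], [-0.0, 0.0, -1.0]]
wrist_force: [0.5, -0.3, -3.8]
width: 0.011
grasp_force: 58.5
```

```bash
cat >> fit.py <<'E'
psi=.138;X_=np.array([-np.sin(psi),np.cos(psi)]);Y_=np.array([-np.cos(psi),-np.sin(psi)]);C=np.array([.5515,.2734])
def cab(): 
    from cell import bot
    print('tcp in cab',(np.array(bot.sense()['tcp_pos'])[:2]-C)@np.c_[X_,Y_])
E
python3 - <<'E'
from fit import *
q=C-.198*X_-.0027*Y_
go([q[0],q[1],.176],-1.5708+psi);cab()
E
```

```text
t 10.35 p [ 0.5978 -0.0368  0.176 ] yang -1.4316 w 0.0110 gf 58.5 F [ 0.5 -0.3 -3.8] tiltz [-0. -0.]
offset [-0.002 -0.771  0.   ] roll 0.0004
tcp in cab [-0.3136 -0.0032]
```

>>> send_rows([
  {"offset": [0, -0.01, 0], "roll": 0, "grip": 1},
  {"offset": [0, -0.03, 0], "roll": 0, "grip": 1},
  {"offset": [0, -0.06, 0], "roll": 0, "grip": 1},
  {"offset": [0, -0.1, 0], "roll": 0, "grip": 1},
  {"offset": [0, -0.15, 0], "roll": 0, "grip": 1},
  {"offset": [0, -0.2, 0], "roll": 0, "grip": 1},
  {"offset": [0, -0.25, 0], "roll": 0, "grip": 1},
  {"offset": [0, -0.3, 0], "roll": 0, "grip": 1},
  {"offset": [0, -0.35, 0], "roll": 0, "grip": 1},
  {"offset": [0, -0.4, 0], "roll": 0, "grip": 1},
  {"offset": [0, -0.45, 0], "roll": 0, "grip": 1},
  {"offset": [0, -0.5, 0], "roll": 0, "grip": 1},
  {"offset": [0, -0.55, 0], "roll": 0, "grip": 1},
  {"offset": [0, -0.6, 0], "roll": 0, "grip": 1},
  {"offset": [0, -0.65, 0], "roll": 0, "grip": 1},
  {"offset": [0, -0.69, 0], "roll": 0, "grip": 1},
  {"offset": [0, -0.72, 0], "roll": 0, "grip": 1},
  {"offset": [0, -0.74, 0], "roll": 0, "grip": 1},
  {"offset": [0, -0.74, 0], "roll": 0, "grip": 1},
])

```text
time: 12.25
tcp_pos: [0.5824, 0.0735, 0.176]
orientation: [[0.99, 0.139, -0.0], [0.139, -0.99, 0.0], [-0.0, -0.0, -1.0]]
wrist_force: [-0.5, -0.0, -2.7]
width: 0.0113
grasp_force: 58.5
```

Run:
```python
from fit import *
q=C-.1935*X_-.003*Y_
go([q[0],q[1],.1664],-1.5708+psi);cab()
```

```text
t 12.25 p [0.5824 0.0735 0.176 ] yang -1.4314 w 0.0113 gf 58.5 F [-0.5 -0.  -2.7] tiltz [-0.      0.0001]
offset [-0.    -0.059  0.064] roll 0.0005
tcp in cab [-0.2023 -0.0031]
```

>>> send_rows([
  {"offset": [0, 0, 0.01], "roll": 0, "grip": 1},
  {"offset": [0, 0, 0.02], "roll": 0, "grip": 1},
  {"offset": [0, 0, 0.03], "roll": 0, "grip": 1},
  {"offset": [0, 0, 0.04], "roll": 0, "grip": 1},
  {"offset": [0, 0, 0.05], "roll": 0, "grip": 1},
  {"offset": [0, 0, 0.058], "roll": 0, "grip": 1},
  {"offset": [0, 0, 0.058], "roll": 0, "grip": 1},
])

```text
time: 12.95
tcp_pos: [0.5824, 0.0731, 0.1672]
orientation: [[0.99, 0.139, -0.0], [0.139, -0.99, 0.0], [-0.0, -0.0, -1.0]]
wrist_force: [0.0, -0.6, -1.8]
width: 0.0113
grasp_force: 58.5
```

>>> send_rows([
  {"offset": [0, -0.01, 0], "roll": 0, "grip": 1},
  {"offset": [0, -0.02, 0], "roll": 0, "grip": 1},
  {"offset": [0, -0.03, 0], "roll": 0, "grip": 1},
  {"offset": [0, -0.04, 0], "roll": 0, "grip": 1},
  {"offset": [0, -0.045, 0], "roll": 0, "grip": 1},
  {"offset": [0, -0.045, 0], "roll": 0, "grip": 1},
])

```text
time: 13.55
tcp_pos: [0.5814, 0.08, 0.1673]
orientation: [[0.99, 0.139, 0.0], [0.139, -0.99, 0.0], [0.0, -0.0, -1.0]]
wrist_force: [-1.1, 1.0, -2.7]
width: 0.0112
grasp_force: 58.5
```

Run:
```python
from fit import *
q=C-.1935*X_-.003*Y_
go([q[0],q[1],.1664],-1.5708+psi);cab()
```

```text
t 13.55 p [0.5814 0.08   0.1673] yang -1.4315 w 0.0112 gf 58.5 F [-1.1  1.  -2.7] tiltz [0.     0.0002]
offset [-0.    -0.014  0.006] roll 0.0004
tcp in cab [-0.1956 -0.0031]
```

>>> send_rows([
  {"offset": [0, -0.007, 0], "roll": 0, "grip": 1},
  {"offset": [0, -0.014, 0], "roll": 0, "grip": 1},
  {"offset": [0, -0.02, 0], "roll": 0, "grip": 1},
  {"offset": [0, -0.02, 0], "roll": 0, "grip": 1},
])

```text
time: 13.95
tcp_pos: [0.581, 0.0828, 0.1673]
orientation: [[0.99, 0.139, -0.0], [0.139, -0.99, -0.0], [-0.0, 0.0, -1.0]]
wrist_force: [-0.3, 0.1, -2.2]
width: 0.0114
grasp_force: 58.6
```

>>> send_rows([
  {"offset": [0, -0.006, 0], "roll": 0, "grip": 1},
  {"offset": [0, -0.01, 0], "roll": 0, "grip": 1},
  {"offset": [0, -0.014, 0], "roll": 0, "grip": 1},
  {"offset": [0, -0.014, 0], "roll": 0, "grip": 1},
])

```text
time: 14.35
tcp_pos: [0.581, 0.0829, 0.1673]
orientation: [[0.991, 0.137, 0.0], [0.137, -0.991, -0.002], [-0.0, 0.002, -1.0]]
wrist_force: [1.1, -11.4, -2.1]
width: 0.0112
grasp_force: 58.9
```

The plate now presses on the front with 11 N at the predicted depth. I ease off, set it down the last millimetre and release.

>>> send_rows([
  {"offset": [0, 0.008, 0], "roll": 0, "grip": 1},
  {"offset": [0, 0.008, 0.006], "roll": 0, "grip": 1},
  {"offset": [0, 0.008, 0.01], "roll": 0, "grip": 1},
  {"offset": [0, 0.008, 0.01], "roll": 0, "grip": 1},
])

```text
time: 14.75
tcp_pos: [0.5811, 0.0829, 0.1665]
orientation: [[0.99, 0.138, 0.001], [0.138, -0.99, -0.001], [0.0, 0.001, -1.0]]
wrist_force: [-3.3, -7.8, 9.2]
width: 0.0109
grasp_force: 60.9
```

Run:
```python
from fit import *
go([0.581,.0829,.1664],-1.5708+psi);cab()
```

```text
t 14.75 p [0.5811 0.0829 0.1665] yang -1.4326 w 0.0109 gf 60.9 F [-3.3 -7.8  9.2] tiltz [ 0.0006 -0.0007]
offset [-0.001 -0.     0.001] roll 0.0001
tcp in cab [-0.1928 -0.0031]
```

>>> send_rows([
  {"offset": [0, 0, -0.002], "roll": 0, "grip": 0.7},
  {"offset": [0, 0, -0.002], "roll": 0, "grip": 0.6},
  {"offset": [0, 0, -0.002], "roll": 0, "grip": 0.5},
  {"offset": [0, 0, -0.002], "roll": 0, "grip": 0.4},
  {"offset": [0, 0, -0.002], "roll": 0, "grip": 0.3},
  {"offset": [0, 0, -0.002], "roll": 0, "grip": 0.3},
  {"offset": [0, 0, -0.002], "roll": 0, "grip": 0.3},
])

```text
time: 15.45
tcp_pos: [0.5813, 0.0837, 0.1665]
orientation: [[0.99, 0.139, 0.001], [0.139, -0.99, 0.0], [0.001, -0.0, -1.0]]
wrist_force: [1.4, -2.2, 6.6]
width: 0.03
grasp_force: 0.0
```

>>> send_rows([
  {"offset": [0, 0, -0.05], "roll": 0, "grip": 0.3},
  {"offset": [0, 0, -0.1], "roll": 0, "grip": 0.3},
  {"offset": [0, 0, -0.2], "roll": 0, "grip": 0.3},
  {"offset": [0, 0, -0.35], "roll": 0, "grip": 0.3},
  {"offset": [0, 0, -0.5], "roll": 0, "grip": 0.3},
  {"offset": [0, 0, -0.7], "roll": 0, "grip": 0.3},
  {"offset": [0, 0, -0.7], "roll": 0, "grip": 0.3},
])

```text
time: 16.15
tcp_pos: [0.5823, 0.0842, 0.2754]
orientation: [[0.99, 0.139, 0.006], [0.139, -0.99, 0.001], [0.006, -0.001, -1.0]]
wrist_force: [0.5, -0.2, 0.3]
width: 0.0301
grasp_force: 0.0
```

Run:
```python
from fit import *
from cell import optics
t0=pickle.load(open('f0.pkl','rb'))['top']
c1=lambda p:(np.array(p,float)+.5)/4-.5+[65,135]
B=(ray(t0,c1([(208,199)]),.227)[0,:2]-C)@np.c_[X_,Y_];G=(ray(t0,c1([(270,264),(298,261)]),.196)[:,:2]-C)@np.c_[X_,Y_]
M=(ray(t0,c1([(268,184),(270,209),(273,236),(284,263),(281,289)]),.196)[:,:2]-C)@Y_
Pp=(ray(t0,c1([(234,197),(256,194)]),.2)[:,:2]-C)@Y_
print('block',B,'green',G,'marks y',M,'pointer',Pp)
q=C+B[0]*X_+B[1]*Y_;go([q[0],q[1],.226],-1.5708+psi);cab()
for n in('top','side','wrist'):
    f=optics.grab_frame(n);cv2.imwrite(f'pics/{n}6.png',f['color']);pickle.dump(f,open(n+'6.pkl','wb'))
```

```text
block [ 0.0278 -0.0416] green [[-0.0017  0.0094]
 [-0.0225  0.0107]] marks y [-0.0496 -0.0309 -0.0107  0.0104  0.0291] pointer [-0.0436 -0.0431]
t 16.15 p [0.5823 0.0842 0.2754] yang -1.4316 w 0.0301 gf 0.0 F [ 0.5 -0.2  0.3] tiltz [0.0056 0.0014]
offset [ 0.247 -1.462  0.331] roll 0.0004
tcp in cab [-0.1916 -0.0045]
```

View pics/wrist6.png

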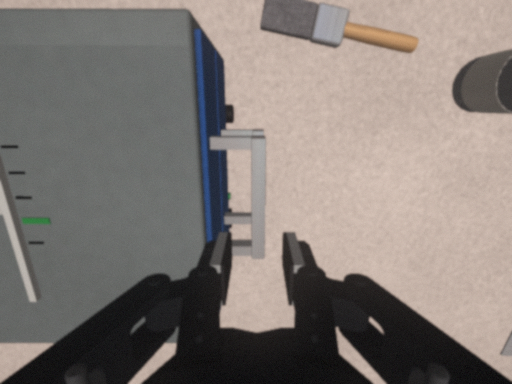

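The plate lies flush along the cabinet front (columns 195–225), with the handle at (258, 190). Next is the vent, approached with a quarter turn so the fingers close along the cabinet's y.

Run:
```python
from fit import *
from cell import bot
print(np.round(bot.sense()['joint_pos'],3))
q=C+.028*X_-.0425*Y_;print(q)
for a in (psi,psi+np.pi):go([q[0],q[1],.27],a)
```

```text
[-0.144  0.439 -0.139  1.674  0.069  1.033 -1.737]
[0.5897 0.307 ]
t 16.30 p [0.5807 0.0838 0.2711] yang -1.4315 w 0.0297 gf 0.0 F [-0.1 -0.   0.1] tiltz [-0.      0.0001]
offset [ 0.266 -1.465  0.008] roll -0.4996
t 16.30 p [0.5807 0.0838 0.2711] yang -1.4315 w 0.0297 gf 0.0 F [-0.1 -0.   0.1] tiltz [-0.      0.0001]
offset [ 0.266 -1.465  0.008] roll 0.5004
```

>>> send_rows([
  {"offset": [0.05, -0.2, 0], "roll": -0.045, "grip": -0.2},
  {"offset": [0.1, -0.4, 0], "roll": -0.09, "grip": -0.2},
  {"offset": [0.15, -0.6, 0], "roll": -0.135, "grip": -0.2},
  {"offset": [0.2, -0.8, 0], "roll": -0.18, "grip": -0.2},
  {"offset": [0.266, -0.95, 0], "roll": -0.225, "grip": -0.2},
  {"offset": [0.266, -0.99, 0], "roll": -0.27, "grip": -0.2},
  {"offset": [0.266, -0.99, 0], "roll": -0.315, "grip": -0.2},
  {"offset": [0.266, -0.99, 0], "roll": -0.36, "grip": -0.2},
  {"offset": [0.266, -0.99, 0], "roll": -0.405, "grip": -0.2},
  {"offset": [0.266, -0.99, 0], "roll": -0.45, "grip": -0.2},
  {"offset": [0.266, -0.99, 0], "roll": -0.5, "grip": -0.2},
  {"offset": [0.266, -0.99, 0], "roll": -0.5, "grip": -0.2},
  {"offset": [0.266, -0.99, 0], "roll": -0.5, "grip": -0.2},
])

```text
time: 17.6
tcp_pos: [0.5997, 0.236, 0.2704]
orientation: [[-0.134, 0.991, -0.001], [0.991, 0.134, -0.0], [0.0, -0.001, -1.0]]
wrist_force: [0.0, -0.0, -0.8]
width: 0.0511
grasp_force: 0.0
```

Run:
```python
from fit import *
from cell import optics
q=C+.028*X_-.0425*Y_
go([q[0],q[1],.226],psi)
w=optics.grab_frame('wrist');pickle.dump(w,open('w7.pkl','wb'))
for Pt in ([*q,.227],[*(C-.012*X_+.0102*Y_),.196]):
    u=proj(w,np.array(Pt))[0];print(u);cv2.circle(w['color'],tuple(int(round(k)) for k in u),3,(0,255,255),1)
cv2.imwrite('pics/w7.png',w['color'])
```

```text
t 17.60 p [0.5997 0.236  0.2704] yang 0.1348 w 0.0511 gf 0.0 F [ 0.  -0.  -0.8] tiltz [-0.0012 -0.0001]
offset [ 0.478 -0.002  0.296] roll -0.0010
[257.0029 116.268 ]
[187.8259 169.6772]
```

View pics/w7.png

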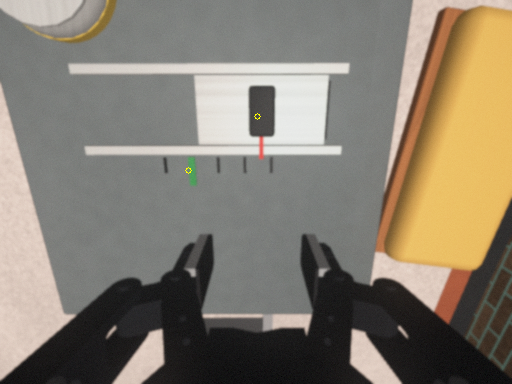

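The wrist view shows the block at (262, 111), pointer at column 262, green mark at (193, 170) and black marks at columns 165, 219, 245 and 271. This fits the top-view estimate within about 4 mm, so I descend and grip.

>>> send_rows([
  {"offset": [0.15, 0.01, 0], "roll": 0, "grip": -0.2},
  {"offset": [0.3, 0.01, 0], "roll": 0, "grip": -0.2},
  {"offset": [0.42, 0.01, 0], "roll": 0, "grip": -0.2},
  {"offset": [0.49, 0.01, 0.0], "roll": 0, "grip": -0.2},
  {"offset": [0.49, 0.01, 0.08], "roll": 0, "grip": -0.2},
  {"offset": [0.49, 0.01, 0.16], "roll": 0, "grip": -0.2},
  {"offset": [0.49, 0.01, 0.23], "roll": 0, "grip": -0.2},
  {"offset": [0.49, 0.01, 0.27], "roll": 0, "grip": -0.2},
  {"offset": [0.49, 0.01, 0.296], "roll": 0, "grip": -0.2},
  {"offset": [0.49, 0.01, 0.296], "roll": 0, "grip": -0.2},
  {"offset": [0.49, 0.01, 0.296], "roll": 0, "grip": 0},
  {"offset": [0.49, 0.01, 0.296], "roll": 0, "grip": 0.2},
  {"offset": [0.49, 0.01, 0.296], "roll": 0, "grip": 0.4},
  {"offset": [0.49, 0.01, 0.296], "roll": 0, "grip": 0.5},
  {"offset": [0.49, 0.01, 0.296], "roll": 0, "grip": 0.6},
  {"offset": [0.49, 0.01, 0.296], "roll": 0, "grip": 1},
  {"offset": [0.49, 0.01, 0.296], "roll": 0, "grip": 1},
  {"offset": [0.49, 0.01, 0.296], "roll": 0, "grip": 1},
])

```text
time: 19.45
tcp_pos: [0.5914, 0.3093, 0.2271]
orientation: [[-0.139, 0.99, 0.001], [0.99, 0.139, 0.0], [0.0, 0.001, -1.0]]
wrist_force: [0.2, -0.8, 5.2]
width: 0.0144
grasp_force: 59.4
```

Run:
```python
from fit import *
from cell import optics
q=C+.028*X_+.0102*Y_
go([q[0],q[1],.226],psi);cab()
w=pickle.load(open('w7.pkl','rb'))
# wrist-camera: pointer and marks
P=(ray(w,[(262,152)],.2)[0,:2]-C)@Y_;M=(ray(w,[(165,165),(193,170),(219,165),(245,165),(271,165)],.196)[:,:2]-C)@Y_
print('pointer',P,'marks',M,'to go',M[1]-P)
```

```text
t 19.45 p [0.5914 0.3093 0.2271] yang 0.1390 w 0.0144 gf 59.4 F [ 0.2 -0.8  5.2] tiltz [0.0007 0.0003]
offset [-0.014 -0.364  0.007] roll 0.0003
tcp in cab [ 0.0301 -0.0444]
pointer -0.04608838926722417 marks [ 0.0272  0.0063 -0.0137 -0.0333 -0.053 ] to go 0.05237288968391205
```

>>> send_rows([
  {"offset": [0, -0.03, 0], "roll": 0, "grip": 1},
  {"offset": [0, -0.08, 0], "roll": 0, "grip": 1},
  {"offset": [0, -0.14, 0], "roll": 0, "grip": 1},
  {"offset": [0, -0.2, 0], "roll": 0, "grip": 1},
  {"offset": [0, -0.26, 0], "roll": 0, "grip": 1},
  {"offset": [0, -0.31, 0], "roll": 0, "grip": 1},
  {"offset": [0, -0.34, 0], "roll": 0, "grip": 1},
  {"offset": [0, -0.353, 0], "roll": 0, "grip": 1},
  {"offset": [0, -0.353, 0], "roll": 0, "grip": 1},
  {"offset": [0, -0.353, 0], "roll": 0, "grip": 1},
])

```text
time: 20.45
tcp_pos: [0.5386, 0.302, 0.2271]
orientation: [[-0.139, 0.99, 0.0], [0.99, 0.139, 0.0], [0.0, 0.0, -1.0]]
wrist_force: [-1.6, -0.2, 8.2]
width: 0.0145
grasp_force: 59.8
```

>>> send_rows([
  {"offset": [0, 0, 0], "roll": 0, "grip": 0.5},
  {"offset": [0, 0, 0], "roll": 0, "grip": 0.3},
  {"offset": [0, 0, 0], "roll": 0, "grip": 0.1},
  {"offset": [0, 0, 0], "roll": 0, "grip": -0.1},
  {"offset": [0, 0, 0], "roll": 0, "grip": -0.1},
  {"offset": [0, 0, -0.1], "roll": 0, "grip": -0.1},
  {"offset": [0, 0, -0.3], "roll": 0, "grip": -0.1},
  {"offset": [0, 0, -0.5], "roll": 0, "grip": -0.1},
  {"offset": [-0.3, 0, -0.6], "roll": 0, "grip": -0.1},
  {"offset": [-0.6, 0, -0.6], "roll": 0, "grip": -0.1},
  {"offset": [-0.9, 0, -0.6], "roll": 0, "grip": -0.1},
  {"offset": [-0.9, 0, -0.6], "roll": 0, "grip": -0.1},
  {"offset": [-0.9, 0, -0.6], "roll": 0, "grip": -0.1},
])

```text
time: 21.75
tcp_pos: [0.5578, 0.1673, 0.3179]
orientation: [[-0.137, 0.991, 0.001], [0.991, 0.137, 0.0], [0.0, 0.001, -1.0]]
wrist_force: [-0.1, 1.1, 0.7]
width: 0.0467
grasp_force: 0.0
```

>>> send_rows([
  {"offset": [-0.3, 0, 0], "roll": 0, "grip": -0.1},
  {"offset": [-0.6, 0, 0], "roll": 0, "grip": -0.1},
  {"offset": [-0.9, 0, 0], "roll": 0, "grip": -0.1},
  {"offset": [-0.99, 0, 0], "roll": 0, "grip": -0.1},
  {"offset": [-0.99, 0, 0], "roll": 0, "grip": -0.1},
  {"offset": [-0.99, 0, 0], "roll": 0, "grip": -0.1},
])

```text
time: 22.35
tcp_pos: [0.578, 0.023, 0.3171]
orientation: [[-0.14, 0.99, 0.0], [0.99, 0.14, 0.001], [0.001, 0.0, -1.0]]
wrist_force: [-0.3, 1.1, 0.5]
width: 0.0472
grasp_force: 0.0
```

Run:
```python
from fit import *
from cell import optics
go([.58,.08,.3],psi)
F={n:optics.grab_frame(n) for n in('top','side','wrist')};pickle.dump(F,open('f8.pkl','wb'))
a=cv2.resize(F['top']['color'][135:260,65:215],(480,400));b=cv2.resize(F['side']['color'][75:185,170:290],(320,293))
o=np.zeros((400,800,3),np.uint8);o[:,:480]=a;o[:293,480:]=b;cv2.imwrite('pics/e8.png',o)
```

```text
t 22.35 p [0.578  0.023  0.3171] yang 0.1408 w 0.0472 gf 0.0 F [-0.3  1.1  0.5] tiltz [0.0003 0.001 ]
offset [0.374 0.067 0.114] roll 0.0009
```

View pics/e8.png

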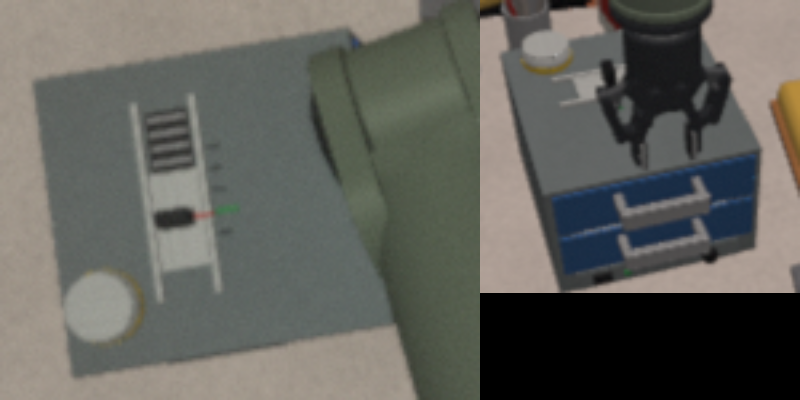

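The pointer at (203, 215) lines up with the green mark at (228, 209) along the cabinet's x direction. Both front plates lie flush one above the other and the wax tin hasn't moved, so I hand in.

```bash
python3 -c "
from cell import order
print(order.sign_off())"
```

```text
the job is handed in; nothing more can be done
None
```

The job is handed in: the tray is home in the upper slot with its front plate flush, the vent pointer lines up with the green mark, and the lower tray looks shut. The knobs were last seen standing just before the tray went in. The sign-off returned no verdict.

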